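# Load the candle-mould pouring carousel and hold it at the pointer

### The job

Finish loading the pouring carousel in pocket order: set the red-banded mould upright and fully down in pocket 1 (the pocket with one white dot) and let go of it, then the blue-banded mould likewise in pocket 2 (two dots), setting them down rather than dropping them. Once both are in, grip the black bar on the carousel's hub and turn it gently until the red-banded mould stands in line with the red pointer on the drip pan, and finish while still gripping the bar, holding the carousel still there so that the wax can be poured. Keep the plain moulds seated in their pockets and leave everything else on the bench where it is.

Things in the scene. Friction and masses are not known exactly. Their poses are not given: they have to be found in the camera images.
- red_mid (a point): centre (on the axis, half-way up) of the loose red-banded candle mould: an upright brass cylinder 50 mm in diameter and 75 mm tall, on a round foot 56 mm in diameter and 8 mm high and full of yellow wax; its upper half, rim and flat wick clip are painted red. Underside 37.5 mm below this point; z is its axis. About 0.22 kg (0.15 to 0.31). Starts on the bench to the left or right of the carousel. Grip it round the cylinder, above the foot
- blue_mid (a point): the same point of the blue-banded candle mould, alike but painted blue; it starts on the bench on the other side of the carousel
- plain3_mid (a point): the same point of the plain brass mould (no colour) that already stands in pocket 3; it stays there and rides with the carousel
- plain4_mid (a point): the same point of the plain brass mould (no colour) that already stands in pocket 4; it stays there and rides with the carousel
- plain5_mid (a point): the same point of the plain brass mould (no colour) that already stands in pocket 5; it stays there and rides with the carousel
- plain6_mid (a point): the same point of the plain brass mould (no colour) that already stands in pocket 6; it stays there and rides with the carousel
- front (a point): fixed point in line with the red pointer, over the drip pan: where the red-banded mould's axis must come. It lies 100 mm from the carousel's axis, towards the pointer, at the height of the pocket floors. The pointer (20 mm wide, top 66 mm above the bench, on a steel bracket at the pan's rim, 155 to 190 mm from the axis) stands on the robot's side of the round aluminium drip pan (368 mm in diameter, rim 20 mm high), give or take 30 degrees
- pocket1 (a point): centre of the floor of pocket 1 of the carousel, one white dot beside it on the deck's rim. A pocket is a round locating ring, 60 mm inside, 69 mm outside, 10 mm high, standing on the flat deck (2 mm clearance all round a mould's foot). Six pockets stand 60 degrees apart with their centres 100 mm from the carousel's axis, numbered anticlockwise seen from above; the dark deck is 312 mm in diameter, its top 56 mm above the bench. Empty at the start
- pocket2 (a point): centre of the floor of pocket 2 of the carousel, two white dots beside it on the deck's rim. Empty at the start
- pocket3 (a point): centre of the floor of pocket 3 of the carousel, three white dots beside it on the deck's rim. Holds the mould plain3
- pocket4 (a point): centre of the floor of pocket 4 of the carousel, four white dots beside it on the deck's rim. Holds the mould plain4
- pocket5 (a point): centre of the floor of pocket 5 of the carousel, five white dots beside it on the deck's rim. Holds the mould plain5
- pocket6 (a point): centre of the floor of pocket 6 of the carousel, six white dots beside it on the deck's rim. Holds the mould plain6
- hub_grip: black grip bar on top of the carousel's hub post, fixed to the carousel and turning with it; origin at the bar's centre, on the carousel's axis, 122 mm above the bench. The bar is 60 mm long (its x axis), 16 mm wide (its y axis) and 28 mm tall; its -x end points at pocket 1 and its +x end at pocket 4. Below it is only a 15 mm thick post down to a 48 mm wide boss whose top is 72 mm above the bench
- carousel (a joint): angle that the carousel has turned on its vertical axis since the start, rad, anticlockwise seen from above positive; turns without limit either way, stays where it is left (bearing friction about 0.06 N m), no spring
- spool: bystander: spool of white wick with black flanges, standing upright, 64 mm across, 80 mm tall; origin under its centre
- tub: bystander: open blue plastic tub 150 x 100 x 60 mm with wax and a brush in it; origin under its centre
- pot: bystander: steel pot 170 mm across, 90 mm tall, with a black handle that reaches 150 mm from its axis along its y; origin under its centre
- clamp_mould: bystander: square aluminium two-part mould 70 x 60 x 55 mm with a clamp screw; origin under its centre
Not all that is in view belongs to the job. What is shaped like the part that bears blue_mid but purple or turquoise is not meant.

How it is judged:
By the outcome, as a careful person would: the job done as asked, in the order asked, and still so for the second after the job is handed in, while the arm keeps its last pose, push and grip.
It also fails if it takes over 64 s, if anything falls off the work surface, if the arm or the gripper's body presses on something with over 40 N, if the wrist force passes 120 N, or if a joint passes its speed limit or range.

### The arm

A 6-joint arm with a two-finger parallel gripper is mounted at the origin on the work surface. World frame = base frame: x ahead of the robot, y to its left, z up, the work surface at z = 0. Lengths are in m, angles in rad, forces in N, time in s.
With the tool pointing down it reaches from about 0.25 to 0.775 m from the base axis. Payload 4 kg.
Tool frame: the origin (TCP) lies on the centre line of the jaws, within the pads' length; the fingertips stand 22 mm ahead of it and the grasp point (between the pads) lies 3 mm ahead of it; z points along the fingers, y is the line along which they close (so a half turn about z gives the same grasp; the last joint's range is limited). The gripper opens to 85 mm and grips with 20 to 120 N. Pads are 22 mm wide; open, the fingers measure 114 mm over their backs; the gripper's body (76 mm by 85 mm) begins 54 mm behind the grasp point. The pads swing forward as they close: fully open they stand 13 mm farther back than shut.
Start: joints at [-1.38, 0.087, 1.371, -0, 1.684, -0.103], TCP at [0.159, -0.526, 0.253] pointing down, gripper open.
Joint ranges: [-3.1, 3.1], [-0.76, 2.03], [0.27, 2.55], [-1.08, 4.22], [0.17, 2.65], [-2.57, 2.57]. Speed limits (rad/s): [2.79, 2.79, 3.14, 3.14, 3.14, 3.14].

### API

Orientations are given as a unit quaternion [x, y, z, w].
In Python, from cell import env gives the robot as it stands.
- The arm moves only by the tool carry_out, never from a script. Its argument "series" is a list of rows, each a list of 7 numbers: the shift along the tool's x, y, z normalised to -1 to 1, where 1 is 30 mm, then the turn, a rotation vector about the tool's x, y, z normalised to -1 to 1, where 1 is 0.1 rad, then the opening, from -1 (shut) to 1 (fully open). In form: [[x, y, z, rx, ry, rz, claw], ...]. A call has 1 to 12 rows; each row shifts and turns the commanded pose from where the row before left it, along the tool's axes as they then stand; what a row does not reach is not made up. A row lasts 1/12 s, in which the tool goes at most 41.7 mm and 7.16 degrees, less where a joint would pass 70% of its speed; a pose out of reach is approached as far as the arm can. A call with a number of a shift or a turn outside -1 to 1 is refused whole. A call with a gripper value outside its range is refused whole. The fingers move at their own pace and stop on an object; the grip force is fixed at half the most. Time passes only in rows, so rows that do not move let the fingers close. It gives the time, the measured TCP pose, the force, the opening and the grip force at its end, in the units of the state.
- env.get_obs(): the state, without advancing time (a new reading comes with each control period).
- env.snapshot(name): name is "scene" or "top"; returns a dict with "image" (384x512x3 uint8, red, green, blue), "intrinsics" (3x3 intrinsics, pixels), "k1" (the pictures are not rectified: a ray, as slopes to the right and down, at radius r is drawn at 1 + k1 r^2 times it, then the intrinsics apply), "R" (3x3) and "t" (3): a world point X has camera coordinates R X + t. Camera axes: x right, y down, z forward; pixel columns grow to the right and rows downward; lengths in m; the calibration is good to about 2 mm. A picture is of the moment at which its call begins. There is no depth.
- env.finish_job(): hands the job in; it is judged then, once.
The state is a dict: "clock": time; "qpos": joint angles; "qvel": joint speeds; "effort": joint torques, N m; "position": TCP position; "eef_rot": TCP orientation; "wrist_force": force on the tool from outside, world axes, zero at the start; "moment": the same for the moment, N m; "opening": finger opening in m; "gripper_force": force on a finger pad.
Only numpy, scipy, OpenCV 4.12 (cv2) and the standard library are available. Lean on these libraries where they do the work, as an engineer would, in place of code of your own. Each camera call takes 0.05 s, during which the arm holds its last target. There are 200 camera calls.

## Working session

There is one attempt and no reset: what is moved stays moved. The work goes in short steps, Python scripts to look and compute and a tool call to move; the robot and the scene stay as the last step left them, time stands still between calls to the robot, and variables do not carry over. Pictures are saved under pics/ and viewed, at most 12 in all, crops included, and the job is handed in when it is done.

Besides the shell and the picture viewer there is one more tool, called by a JSON object that holds its "fn" and its "kwargs". carry_out: Moves the arm, as the interface text tells. Its arguments: {"type":"object","properties":{"series":{"type":"array","items":{"type":"array","items":{"type":"number","minimum":-1,"maximum":1}}}},"required":["series"]}

```bash
ls; mkdir -p pics
cat > h.py <<'E'
import numpy as np, cv2, pickle
from cell import env
def snap(n,f):
    s=env.snapshot(n); cv2.imwrite('pics/'+f+'.png',s['image'][...,::-1]); pickle.dump(s,open('pics/'+f+'.pkl','wb')); return s
def load(f): return pickle.load(open('pics/'+f+'.pkl','rb'))
def ray(s,u,v):
    K=np.array(s['intrinsics']);d=np.linalg.inv(K)@[u,v,1]; q=d[:2].copy();p=q.copy()
    for _ in range(20): p=q/(1+s['k1']*(p@p))
    R=np.array(s['R']);t=np.array(s['t']); return -R.T@t, R.T@np.array([p[0],p[1],1])
def plane(s,u,v,z):
    o,d=ray(s,u,v); return o+d*(z-o[2])/d[2]
def proj(s,X):
    c=np.array(s['R'])@np.array(X)+s['t'];p=c[:2]/c[2];p=p*(1+s['k1']*(p@p));return (np.array(s['intrinsics'])@[p[0],p[1],1])[:2]
E
python3 - <<'E'
from h import *
a=snap('top','top0');b=snap('scene','sc0')
for s in(a,b): print(-np.array(s['R']).T@s['t'],np.array(s['R'])[2],s['k1'],s['intrinsics'][0])
print(env.get_obs())
cv2.imwrite('pics/both.png',np.hstack([cv2.resize(x['image'],(400,300),interpolation=cv2.INTER_AREA) for x in(a,b)])[...,::-1])
E
```

```text
pics
[ 2.48657688e-01 -1.98255199e-04  1.71111472e+00] [ 0.16292442  0.0147782  -0.98652787] -0.06148357654477763 [422.30222825   0.         251.17122828]
[1.12177337 0.48382951 1.04979718] [-0.47908427 -0.39691707 -0.78290172] -0.010217380337682784 [364.4653622    0.         253.63914573]
{'clock': 0.1, 'qpos': array([-1.38007868e+00,  8.79269715e-02,  1.37214726e+00, -1.86707221e-05,
        1.68358374e+00, -1.03126412e-01]), 'qvel': array([-0.00075266, -0.00163215, -0.00211611, -0.0008688 ,  0.00018324,
        0.00144901]), 'effort': array([ 2.20098191e-03, -3.53015256e+01, -3.14219034e+01, -1.05910647e-04,
        7.90922495e-03,  7.45565956e-06]), 'position': array([ 0.15919685, -0.52602924,  0.25220865]), 'eef_rot': array([ 9.89225985e-01,  1.46392912e-01, -5.44796980e-05, -1.03126232e-03]), 'wrist_force': array([ 0.35885274, -0.32915307, -0.15712477]), 'moment': array([0.0070224 , 0.04816772, 0.04397381]), 'gripper_force': 0.0, 'opening': 0.0857206720888954}
```

View pics/top0.png

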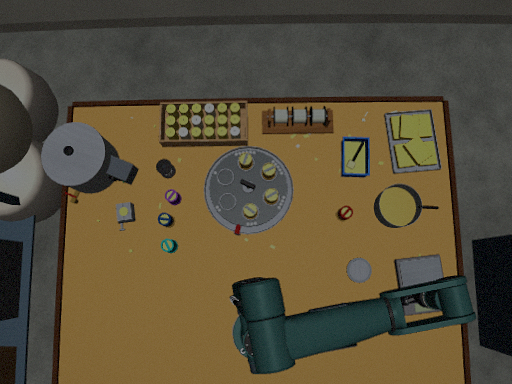

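View pics/sc0.png

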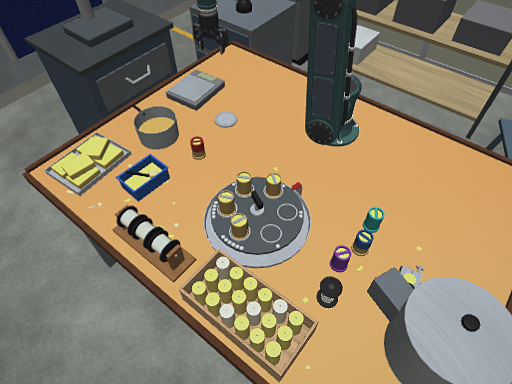

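Candidates in top0: red mould at (345,212); on the left side purple (172,197), dark blue (165,219) and turquoise (168,245). The one at (165,219) fits blue. The pointer is at (237,229), the carousel at (249,190). I'll enlarge to confirm.

Run:
```python
from h import *
a=load('top0')['image'];b=load('sc0')['image']
c1=cv2.resize(a[140:240,198:300],None,fx=4,fy=4,interpolation=cv2.INTER_CUBIC)
c2=cv2.resize(b[200:280,325:393],None,fx=5,fy=5,interpolation=cv2.INTER_CUBIC)
c3=cv2.resize(a[180:260,145:190],None,fx=5,fy=5,interpolation=cv2.INTER_CUBIC)[:400]
im=np.zeros((400,800,3),np.uint8);im[:,:408]=c1;im[:,408:408+225]=c3;im[:,633:]=c2[:,:167]
im=np.clip(im.astype(float)*1.6,0,255).astype(np.uint8)
cv2.imwrite('pics/crop1.png',im[...,::-1])
```

```text
(no output)
```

View pics/crop1.png

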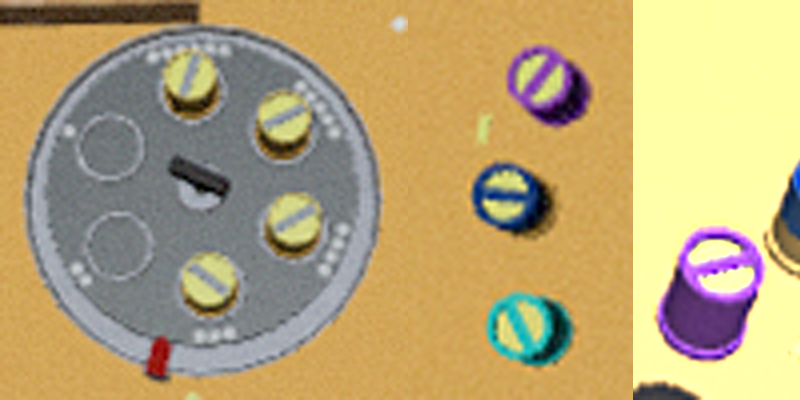

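The blue one at top (165,219) is confirmed, clearly distinct from purple (172,197) and turquoise (168,245). Pocket 1 (one dot) is at about (225.5,177) and pocket 2 (two dots) at (227.5,201.5). Next I'll measure.

```bash
cat >> h.py <<'E'
from scipy.optimize import least_squares
U=8
def win(s,u,v,r):
    u0,v0=int(u)-r,int(v)-r; im=s['image'][v0:v0+2*r+1,u0:u0+2*r+1]
    return cv2.resize(im,None,fx=U,fy=U,interpolation=cv2.INTER_CUBIC),u0,v0
def back(p,u0,v0): return np.array([(p[0]+.5)/U-.5+u0,(p[1]+.5)/U-.5+v0])
def wax(s,X,r=9):
    "centre of the yellow wax disc near world point X"
    u,v=proj(s,X); im,u0,v0=win(s,u,v,r); h=cv2.cvtColor(im,cv2.COLOR_RGB2HSV)
    m=cv2.inRange(h,(22,60,110 if False else 90),(38,255,255))
    n,l,st,c=cv2.connectedComponentsWithStats(m)
    pts=np.vstack([np.argwhere(l==i)[:,::-1] for i in range(1,n) if st[i,4]>150 and np.hypot(*(c[i]-r*U))<7*U]).astype(np.int32)
    M=cv2.moments(cv2.convexHull(pts)); return back((M['m10']/M['m00'],M['m01']/M['m00']),u0,v0),M['m00']/U/U
E
python3 - <<'E'
from h import *
a=load('top0');b=load('sc0')
# rough
P={'red':plane(a,345,211,.075),'blue':plane(a,165,218,.075)}
for k,uv in dict(p3=(250,211),p4=(271,195),p5=(268.5,170.5),p6=(245,160)).items(): P[k]=plane(a,*uv,.131)
for k,X in P.items():
    z=X[2]; print(k,X.round(4),end=' ')
    for s in(a,b):
        try: c,A=wax(s,X); print(c.round(1),round(A),plane(s,*c,z).round(4)[:2],end=' ')
        except Exception as e: print('fail',e,proj(s,X))
    print()
for k,uv in dict(q1=(225.5,177),q2=(227.5,201.5),ptr=(237.5,229)).items(): X=plane(a,*uv,.066);print(k,X.round(4),proj(b,X).round(1))
im=np.zeros((600,800,3),np.uint8)
i=0
for s in (a,b):
  for k in P:
    c=cv2.resize(win(s,*proj(s,P[k]),9)[0],(130,130)); im[(i//6)*150:(i//6)*150+130,(i%6)*132:(i%6)*132+130]=c;i+=1
X1=plane(a,225.5,177,.066);X2=plane(a,227.5,201.5,.066)
for j,X in enumerate((X1,X2)): im[300:600,j*300:j*300+300]=cv2.resize(win(b,*proj(b,X),15)[0],(300,300))
cv2.imwrite('pics/w.png',im[...,::-1])
E
```

```text
red [ 0.4701 -0.342   0.075 ] [346.  211.7] 66 [ 0.4674 -0.3457] [196.3 141.1] 38 [ 0.4643 -0.344 ] 
blue [0.4503 0.363  0.075 ] [163.9 218.5] 64 [0.4482 0.3674] [364.5 236.4] 86 [0.4461 0.3688] 
p3 [0.4666 0.0283 0.131 ] [249.7 209.3] 139 [0.4731 0.0293] [273.4 178.6] 113 [0.472  0.0319] 
p4 [ 0.5271 -0.052   0.131 ] [271.3 194.1] 139 [ 0.5304 -0.0531] [243.5 177.3] 111 [ 0.5293 -0.0498] 
p5 [ 0.6226 -0.044   0.131 ] [268.6 168.5] 135 [ 0.6304 -0.0446] [225.6 196.8] 125 [ 0.6281 -0.0417] 
p6 [0.6653 0.0459 0.131 ] [244.9 158.1] 130 [0.6726 0.0461] [238.4 220.1] 143 [0.671  0.0485] 
q1 [0.6136 0.1261 0.066 ] [269.7 232.5]
q2 [0.5145 0.118  0.066 ] [285.9 211.3]
ptr [0.4052 0.0789 0.066 ] [295.1 185.7]
```

View pics/w.png

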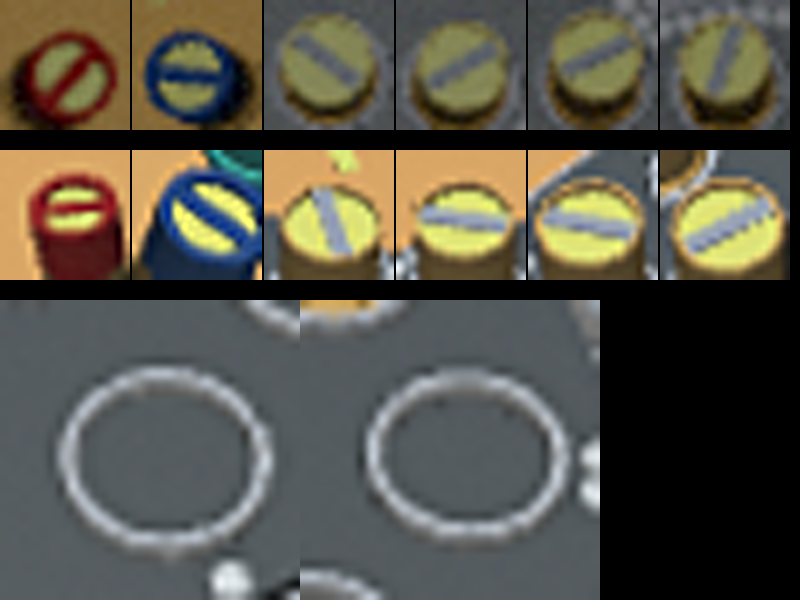

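The crops show clean wax discs and ring ellipses in both views. The two cameras disagree by a fairly constant 2–3 mm, so I'll place by same-camera relative measurement. Next is the carousel fit.

```bash
cat >> h.py <<'E'
def ring(s,X,r,lo,hi):
    im,u0,v0=win(s,*proj(s,X),r); g=cv2.cvtColor(im,cv2.COLOR_RGB2GRAY).astype(float)
    c=np.array([r*U,r*U],float)
    for _ in range(4):   # brightest point along each of 72 spokes
        pts=[]
        for t in np.arange(0,2*np.pi,np.pi/36):
            rr=np.arange(lo*U,hi*U); q=c+np.outer(rr,[np.cos(t),np.sin(t)])
            w=cv2.remap(g.astype(np.float32),q[:,0].astype(np.float32)[None],q[:,1].astype(np.float32)[None],cv2.INTER_LINEAR)[0]
            k=int(w.argmax()); pts.append(q[k])
        e=cv2.fitEllipse(np.array(pts,np.float32)); c=np.array(e[0])
    return back(c,u0,v0),np.array(e[1])/U
E
python3 - <<'E'
from h import *
a=load('top0');b=load('sc0')
R={}
for n,s in(('top',a),('scene',b)):
    pts=[]
    for X in ((.6136,.1261,.066),(.5145,.118,.066)):
        c,ax=ring(s,X,15,*((5,10.5) if n=='top' else (6,13)));p=plane(s,*c,.066);print(n,c.round(2),ax.round(1),p.round(4));pts.append(p[:2])
    for X in ((.47,.03,.13),(.53,-.052,.13),(.628,-.044,.13),(.672,.046,.13)):
        c,_=wax(s,X);pts.append(plane(s,*c,.13)[:2])
    pts=np.array(pts)
    f=lambda v:(np.c_[v[0]+.1*np.cos(v[2]+np.arange(6)*np.pi/3),v[1]+.1*np.sin(v[2]+np.arange(6)*np.pi/3)]-pts).ravel()
    r=least_squares(f,[.57,.04,1.]); print(n,r.x, (1000*f(r.x)).round(1).reshape(6,2).tolist())
    m=cv2.cvtColor(s['image'],cv2.COLOR_RGB2HSV)
    k=cv2.inRange(m,(0,150,50),(8,255,255))|cv2.inRange(m,(172,150,50),(180,255,255))
    u,v=proj(s,(.40,.079,.066)).astype(int); w=np.zeros_like(k);w[v-14:v+15,u-14:u+15]=k[v-14:v+15,u-14:u+15]
    q=np.argwhere(w)[:,::-1].astype(float);print('ptr',len(q),q.mean(0).round(1),q.min(0),q.max(0))
    p=plane(s,*q.mean(0),.062);d=p[:2]-r.x[:2];print(p.round(4),'ang',np.arctan2(d[1],d[0]),np.hypot(*d))
im=np.hstack([cv2.resize(a['image'][215:245,222:254],(400,375),interpolation=cv2.INTER_CUBIC),cv2.resize(b['image'][170:200,280:312],(400,375),interpolation=cv2.INTER_CUBIC)])
cv2.imwrite('pics/ptr.png',im[...,::-1])
E
```

```text
top [224.6  176.12] [15.3 17.4] [0.6172 0.1297 0.066 ]
top [226.7  201.23] [15.5 17.9] [0.5156 0.1212 0.066 ]
top [0.57335745 0.03810431 1.12985205] [[-1.2, -1.1], [0.8, -0.9], [0.5, 0.5], [0.1, 0.8], [-0.3, 0.5], [0.1, 0.2]]
ptr 36 [237.1 229. ] [235. 224.] [239. 233.]
[0.4057 0.0806 0.062 ] ang 2.8932970878292177 0.17299382713446157
scene [270.82 233.12] [17.8 20.6] [0.6131 0.1302 0.066 ]
scene [287.4  211.54] [15.3 21.7] [0.5121 0.1224 0.066 ]
scene [0.57052251 0.03988306 1.1330465 ] [[-0.2, 0.3], [1.1, -0.5], [-0.4, -0.1], [-0.5, -0.3], [0.2, 0.2], [-0.3, 0.4]]
ptr 42 [296.2 185.6] [292. 182.] [301. 189.]
[0.3995 0.08   0.062 ] ang 2.9114051067066202 0.1757000852154295
```

View pics/ptr.png

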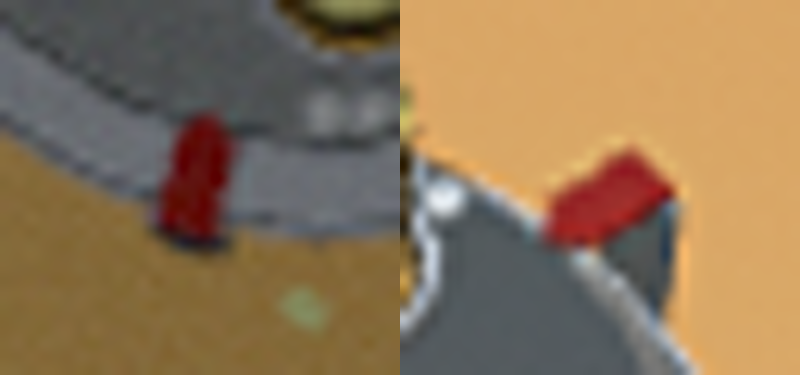

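```bash
cat >> h.py <<'E'
def plan(x,y,z,n,psi=None):
    o=env.get_obs(); q=o['eef_rot']; from scipy.spatial.transform import Rotation as Ro
    M=Ro.from_quat(q).as_matrix(); d=M.T@(np.array([x,y,z])-o['position'])
    p0=np.arctan2(M[1,0],M[0,0]); 
    print('t',round(o['clock'],2),'pos',o['position'].round(4),'psi',round(p0,4),'tilt',M[:2,2].round(4),'F',o['wrist_force'].round(1),'open',round(o['opening'],4))
    print('units total',(d/.03).round(3),'per row',(d/.03/n).round(3),'rz tot',None if psi is None else round(-(psi-p0)/.1,3))
E
python3 -c "
from h import *
plan(.466,-.345,.252,15)"
```

```text
t 0.1 pos [ 0.1592 -0.526   0.2522] psi 0.2938 tilt [-0.0004  0.002 ] F [ 0.4 -0.3 -0.2] open 0.0857
units total [11.536 -2.814  0.015] per row [ 0.769 -0.188  0.001] rz tot None
```

{"fn": "carry_out", "kwargs": {"series": [[0.4,-0.1,0,0,0,0,1],[0.8,-0.2,0,0,0,0,1],[0.8,-0.2,0,0,0,0,1],[0.8,-0.2,0,0,0,0,1],[0.8,-0.2,0,0,0,0,1],[0.8,-0.2,0,0,0,0,1],[0.8,-0.2,0,0,0,0,1],[0.8,-0.2,0,0,0,0,1],[0.8,-0.2,0,0,0,0,1],[0.8,-0.2,0,0,0,0,1],[0.8,-0.2,0,0,0,0,1],[0.8,-0.2,0,0,0,0,1]]}}

```text
clock: 1.1
position: [0.4048, -0.3787, 0.253]
eef_rot: [0.989, 0.147, 0.0, -0.0]
wrist_force: [0.3, -0.4, -0.4]
opening: 0.0852
gripper_force: 0.0
```

{"fn": "carry_out", "kwargs": {"series": [[0.8,-0.2,0,0,0,0,1],[0.8,-0.2,0.5,0,0,0,1],[0.7,-0.2,0.6,0,0,0,1],[0.3,-0.1,0.6,0,0,0,1],[0,0,0.4,0,0,0,1],[0,0,0,0,0,0,1],[0,0,0,0,0,0,1]]}}

```text
clock: 1.68
position: [0.4714, -0.3375, 0.1895]
eef_rot: [0.989, 0.146, -0.001, -0.001]
wrist_force: [0.1, -0.8, -0.0]
opening: 0.0852
gripper_force: 0.0
```

```bash
python3 -c "
from h import *
plan(.466,-.345,.048,10)"
```

```text
t 1.68 pos [ 0.4714 -0.3375  0.1895] psi 0.2937 tilt [-0.002   0.0011] F [ 0.1 -0.8 -0. ] open 0.0852
units total [-0.237  0.197  4.717] per row [-0.024  0.02   0.472] rz tot None
```

{"fn": "carry_out", "kwargs": {"series": [[-0.24,0.2,0.3,0,0,0,1],[0,0,0.6,0,0,0,1],[0,0,0.7,0,0,0,1],[0,0,0.7,0,0,0,1],[0,0,0.7,0,0,0,1],[0,0,0.7,0,0,0,1],[0,0,0.6,0,0,0,1],[0,0,0.4,0,0,0,1],[0,0,0,0,0,0,1]]}}

```text
clock: 2.43
position: [0.4648, -0.3456, 0.0468]
eef_rot: [0.989, 0.146, -0.002, -0.002]
wrist_force: [-0.3, 0.2, 0.5]
opening: 0.0854
gripper_force: 0.0
```

{"fn": "carry_out", "kwargs": {"series": [[0,0,0,0,0,0,0],[0,0,0,0,0,0,-1],[0,0,0,0,0,0,-1],[0,0,0,0,0,0,-1],[0,0,0,0,0,0,-1],[0,0,0,0,0,0,-1],[0,0,0,0,0,0,-1]]}}

```text
clock: 3.02
position: [0.468, -0.3467, 0.0516]
eef_rot: [0.989, 0.146, 0.001, 0.002]
wrist_force: [-0.4, -0.1, 6.5]
opening: 0.0488
gripper_force: 62.7
```

{"fn": "carry_out", "kwargs": {"series": [[0,0,-0.2,0,0,0,-1],[0,0,-0.5,0,0,0,-1],[0,0,-0.8,0,0,0,-1],[0,0,-0.8,0,0,0,-1],[0,0,-0.8,0,0,0,-1],[0,0,-0.8,0,0,0,-1],[0,0,-0.8,0,0,0,-1],[0,0,-0.8,0,0,0,-1],[0,0,-0.8,0,0,0,-1],[0,0,-0.4,0,0,0,-1],[0,0,0,0,0,0,-1]]}}

```text
clock: 3.93
position: [0.4678, -0.3464, 0.2539]
eef_rot: [0.989, 0.146, 0.002, 0.003]
wrist_force: [0.5, -1.1, -2.6]
opening: 0.0486
gripper_force: 62.5
```

```bash
python3 -c "
from h import *
plan(.615,.130,.24,22)"
```

```text
t 3.93 pos [ 0.4678 -0.3464  0.2539] psi 0.294 tilt [ 0.0047 -0.0044] F [ 0.5 -1.1 -2.6] open 0.0486
units total [  9.295 -13.778   0.417] per row [ 0.422 -0.626  0.019] rz tot None
```

{"fn": "carry_out", "kwargs": {"series": [[0.2,-0.2,0,0,0,0,-1],[0.4,-0.5,0,0,0,0,-1],[0.5,-0.7,0,0,0,0,-1],[0.5,-0.75,0,0,0,0,-1],[0.5,-0.75,0,0,0,0,-1],[0.5,-0.75,0,0,0,0,-1],[0.5,-0.75,0,0,0,0,-1],[0.5,-0.75,0,0,0,0,-1],[0.5,-0.75,0,0,0,0,-1],[0.5,-0.75,0,0,0,0,-1],[0.5,-0.75,0,0,0,0,-1],[0.5,-0.75,0,0,0,0,-1]]}}

```text
clock: 4.93
position: [0.556, -0.0607, 0.2469]
eef_rot: [0.989, 0.147, -0.003, -0.001]
wrist_force: [1.2, 0.7, -2.0]
opening: 0.0491
gripper_force: 62.6
```

{"fn": "carry_out", "kwargs": {"series": [[0.5,-0.75,0,0,0,0,-1],[0.5,-0.75,0,0,0,0,-1],[0.5,-0.75,0,0,0,0,-1],[0.5,-0.75,0,0,0,0,-1],[0.5,-0.75,0,0,0,0,-1],[0.5,-0.75,0,0,0,0,-1],[0.5,-0.75,0,0,0,0,-1],[0.2,-0.6,0.5,0,0,0,-1],[0,-0.2,0.8,0,0,0,-1],[0,0,0.8,0,0,0,-1],[0,0,0.5,0,0,0,-1],[0,0,0,0,0,0,-1]]}}

```text
clock: 5.93
position: [0.6062, 0.1434, 0.1634]
eef_rot: [0.989, 0.147, -0.008, -0.0]
wrist_force: [-1.1, 0.1, -4.1]
opening: 0.0489
gripper_force: 62.5
```

Run:
```python
from h import *
plan(.615,.130,.15,5)
a=snap('top','top1');b=snap('scene','sc1')
o=env.get_obs()['position']
im=np.zeros((400,800,3),np.uint8)
for i,s in enumerate((a,b)):
    u,v=proj(s,[o[0],o[1],.13]).astype(int)
    im[:,i*400:i*400+400]=cv2.resize(s['image'][v-32:v+33,u-32:u+33],(400,400),interpolation=cv2.INTER_CUBIC); print(u-32,v-32)
cv2.imwrite('pics/place1.png',im[...,::-1])
```

```text
t 5.93 pos [0.6062 0.1434 0.1634] psi 0.2949 tilt [-0.0156 -0.0021] F [-1.1  0.1 -4.1] open 0.0489
units total [0.158 0.514 0.442] per row [0.032 0.103 0.088] rz tot None
187 142
243 191
```

View pics/place1.png

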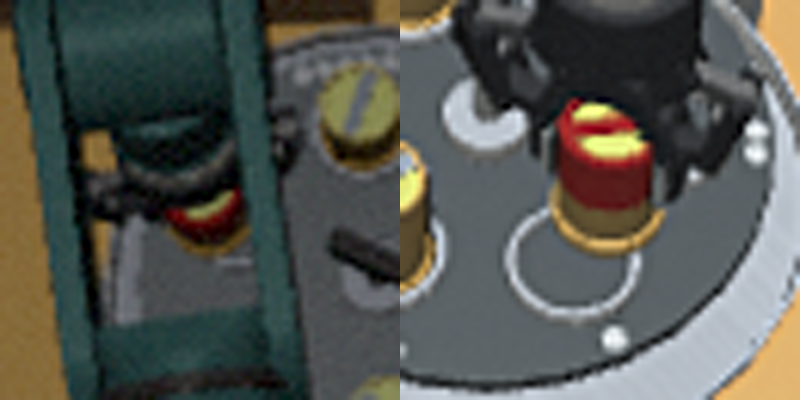

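Red mould is held upright above and beyond pocket 1 (mould at crop (610,190), ring at (575,260)). I'll correct, settle and measure with the scene camera.

{"fn": "carry_out", "kwargs": {"series": [[0.1,0.2,0.3,0,0,0,-1],[0.1,0.3,0.5,0,0,0,-1],[0,0,0.3,0,0,0,-1],[0,0,0,0,0,0,-1],[0,0,0,0,0,0,-1],[0,0,0,0,0,0,-1]]}}

```text
clock: 6.53
position: [0.621, 0.1305, 0.1402]
eef_rot: [0.989, 0.146, 0.001, -0.0]
wrist_force: [-0.6, -0.2, -2.0]
opening: 0.0489
gripper_force: 62.6
```

```bash
cat >> h.py <<'E'
def tube(s,X,lohi,f=None):
    "red/blue band + wax in hand: mask, top contour"
    u,v=proj(s,X); im,u0,v0=win(s,u,v,14); h=cv2.cvtColor(im,cv2.COLOR_RGB2HSV)
    m=np.zeros(h.shape[:2],np.uint8)
    for lo,hi in lohi: m|=cv2.inRange(h,lo,hi)
    y=cv2.inRange(h,(24,60,90),(38,255,255)); return im,m,y,u0,v0
E
python3 - <<'E'
from h import *
plan(.616,.130,.125,4)
s=snap('scene','sc2'); o=env.get_obs()['position']; zt=o[2]-.0516+.0745
X=[o[0],o[1],zt]; print('wax',[ (c.round(2),round(A),plane(s,*c,zt).round(4)) for c,A in [wax(s,X,9)]],'tcp',X)
im=cv2.resize(s['image'][185:255,240:330],(800,622),interpolation=cv2.INTER_CUBIC)[:600]
cv2.imwrite('pics/place2.png',im[...,::-1])
E
```

```text
t 6.53 pos [0.621  0.1305 0.1402] psi 0.2937 tilt [0.0014 0.0004] F [-0.6 -0.2 -2. ] open 0.0489
units total [-0.165 -0.033  0.507] per row [-0.041 -0.008  0.127] rz tot None
wax [(array([269.47, 217.65]), 68, array([0.6233, 0.1298, 0.1634]))] tcp [np.float64(0.6211210454038435), np.float64(0.1305724818822685), np.float64(0.16344154156572943)]
```

View pics/place2.png

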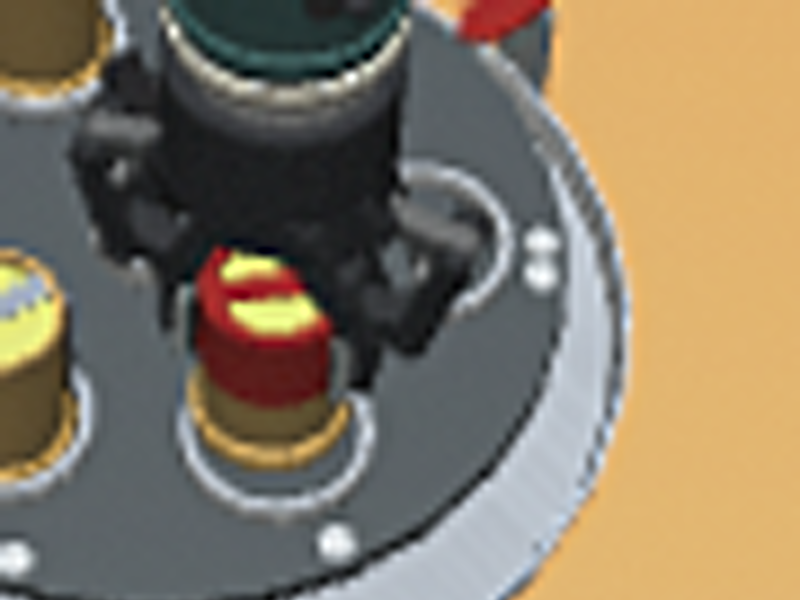

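Mould is upright, its foot front edge at crop (275,465) inside ring (280,430 centre). I'll fit the foot's visible lower arc (28 mm radius) for the centre.

```bash
cat >> h.py <<'E'
def foot(s,X,zb,half=8):
    "centre of the foot from the lower visible edge of its brass rim; X: guess of underside centre"
    u,v=proj(s,X); im,u0,v0=win(s,u,v,16); h=cv2.cvtColor(im,cv2.COLOR_RGB2HSV)
    m=cv2.inRange(h,(8,90,110),(28,255,255)); cx=(u-u0)*U; P=[]
    n,l,st,c=cv2.connectedComponentsWithStats(m); k=max((i for i in range(1,n) if abs(c[i][0]-cx)<6*U and st[i,0]>0),key=lambda i:st[i,4]); m=l==k
    for col in range(int(cx-half*U),int(cx+half*U),4):
        r=np.flatnonzero(m[:,col])
        if len(r): P.append(plane(s,*back((col,r[-1]+.5),u0,v0),zb)[:2])
    P=np.array(P); f=lambda c:np.hypot(*(P-c).T)-.028
    r=least_squares(f,X[:2],loss='soft_l1',f_scale=.0007); return r.x,len(P),np.abs(f(r.x)).mean()
E
python3 - <<'E'
from h import *
s=load('sc2');o=env.get_obs()['position'];zb=o[2]-.0516
for hf in(5,6,7,8): print(foot(s,[o[0],o[1],zb],zb,hf))
b=load('sc0');print(foot(b,[.465,-.345,0],0,5),foot(b,[.465,-.345,0],0,7),'wax says .4643 -.344')
E
```

```text
(array([0.61606076, 0.12870323]), 20, np.float64(0.00018713996927455443))
(array([0.61621333, 0.12838676]), 24, np.float64(0.0002272004556939223))
(array([0.61621364, 0.12833793]), 28, np.float64(0.00024163885111194518))
(array([0.61617763, 0.12832759]), 32, np.float64(0.0002621836517090933))
(array([ 0.44728743, -0.37350083]), 16, np.float64(0.0025379233692747792)) (array([ 0.44805365, -0.37443806]), 17, np.float64(0.0029074314511278354)) wax says .4643 -.344
```

{"fn": "carry_out", "kwargs": {"series": [[-0.12,-0.07,0.2,0,0,0,-1],[0,0,0.15,0,0,0,-1],[0,0,0,0,0,0,-1],[0,0,0,0,0,0,-1],[0,0,0,0,0,0,-1]]}}

```text
clock: 7.0
position: [0.6165, 0.1313, 0.1287]
eef_rot: [0.989, 0.146, -0.0, 0.0]
wrist_force: [-0.4, 0.3, -3.1]
opening: 0.0491
gripper_force: 62.6
```

Run:
```python
from h import *
plan(.617,.1313,.1076,6)
s=snap('scene','sc3');o=env.get_obs()['position'];zb=o[2]-.0516
for hf in(5,7): print(foot(s,[o[0],o[1],zb],zb,hf))
c,ax=ring(load('sc0'),(.613,.1302,.066),15,6,13);print(plane(s,*c,.066))
im=cv2.resize(s['image'][205:255,240:307],(800,597),interpolation=cv2.INTER_CUBIC)
cv2.imwrite('pics/place3.png',im[...,::-1])
```

```text
t 7.0 pos [0.6165 0.1313 0.1287] psi 0.2939 tilt [-0.0001 -0.0001] F [-0.4  0.3 -3.1] open 0.0491
units total [0.015 0.006 0.705] per row [0.002 0.001 0.117] rz tot None
(array([0.61181169, 0.12872834]), 20, np.float64(0.0003158986225879932))
(array([0.61166931, 0.12879304]), 28, np.float64(0.00032002968931342274))
[0.61307813 0.1302051  0.066     ]
```

View pics/place3.png

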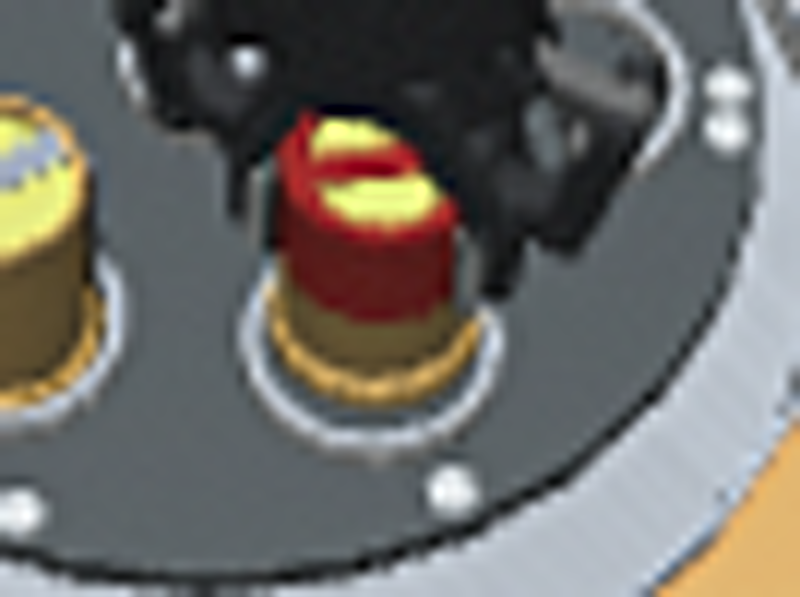

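The foot looks concentric with the ring, about 1–1.5 mm toward −x,−y. I'll shift about 1 mm and lower slowly.

{"fn": "carry_out", "kwargs": {"series": [[0.04,-0.03,0.08,0,0,0,-1],[0,0,0.1,0,0,0,-1],[0,0,0.1,0,0,0,-1],[0,0,0.1,0,0,0,-1],[0,0,0.08,0,0,0,-1],[0,0,0,0,0,0,-1],[0,0,0,0,0,0,-1]]}}

```text
clock: 7.63
position: [0.6187, 0.1318, 0.1175]
eef_rot: [0.989, 0.146, 0.002, 0.001]
wrist_force: [-2.5, -2.5, 6.5]
opening: 0.0491
gripper_force: 63.4
```

Run:
```python
from h import *
plan(.617,.1313,.1076,6)
```

```text
t 7.63 pos [0.6187 0.1318 0.1175] psi 0.2933 tilt [ 0.004 -0.001] F [-2.5 -2.5  6.5] open 0.0491
units total [-0.059 -0.     0.328] per row [-0.01  -0.     0.055] rz tot None
```

Resting on the ring edge, with reaction toward −x,−y. I'll nudge that way under light pressure.

{"fn": "carry_out", "kwargs": {"series": [[-0.04,0.01,0,0,0,0,-1],[-0.03,0.01,0.0,0,0,0,-1],[0,0,0,0,0,0,-1]]}}

```text
clock: 7.88
position: [0.6173, 0.1321, 0.1173]
eef_rot: [0.989, 0.146, 0.003, -0.001]
wrist_force: [1.1, 0.5, 5.9]
opening: 0.0489
gripper_force: 63.4
```

Run:
```python
from h import *
plan(.617,.1313,.1076,6)
s=snap('scene','sc4');o=env.get_obs()['position'];zb=o[2]-.0516
for hf in(5,7): print(foot(s,[o[0],o[1],zb],zb,hf))
```

```text
t 7.88 pos [0.6173 0.1321 0.1173] psi 0.294 tilt [0.0056 0.0022] F [1.1 0.5 5.9] open 0.0489
units total [-0.018  0.024  0.322] per row [-0.003  0.004  0.054] rz tot None
(array([0.61252912, 0.12949662]), 20, np.float64(0.0002835483876829744))
(array([0.61251391, 0.12951328]), 28, np.float64(0.00024150359998105869))
```

{"fn": "carry_out", "kwargs": {"series": [[-0.04,0.01,0,0,0,0,-1],[-0.03,0.01,0.0,0,0,0,-1],[0,0,0,0,0,0,-1]]}}

```text
clock: 8.18
position: [0.6129, 0.1299, 0.1141]
eef_rot: [0.989, 0.146, -0.001, 0.0]
wrist_force: [-0.6, -0.4, -3.3]
opening: 0.0488
gripper_force: 62.7
```

Run:
```python
from h import *
plan(.617,.1313,.1076,6); print(env.get_obs()['moment'])
```

```text
t 8.18 pos [0.6129 0.1299 0.1141] psi 0.294 tilt [-0.0024 -0.001 ] F [-0.6 -0.4 -3.3] open 0.0488
units total [ 0.145 -0.005  0.218] per row [ 0.024 -0.001  0.036] rz tot None
[0.00102557 0.0495598  0.039975  ]
```

It dropped into the ring (free, Fz back to weight). Lowering to the floor.

{"fn": "carry_out", "kwargs": {"series": [[0,0,0.06,0,0,0,-1],[0,0,0.06,0,0,0,-1],[0,0,0.06,0,0,0,-1],[0,0,0.05,0,0,0,-1],[0,0,0,0,0,0,-1],[0,0,0,0,0,0,-1]]}}

```text
clock: 8.68
position: [0.6136, 0.1298, 0.1077]
eef_rot: [0.989, 0.146, -0.0, 0.0]
wrist_force: [-0.4, -1.7, -0.2]
opening: 0.0487
gripper_force: 62.9
```

Run:
```python
from h import *
plan(.613,.13,.1076,6); print(env.get_obs()['moment'])
```

```text
t 8.68 pos [0.6136 0.1298 0.1077] psi 0.2937 tilt [-0.0007 -0.0006] F [-0.4 -1.7 -0.2] open 0.0487
units total [-0.018 -0.011  0.005] per row [-0.003 -0.002  0.001] rz tot None
[-0.14333443  0.02591    -0.01517721]
```

{"fn": "carry_out", "kwargs": {"series": [[0,0,0.04,0,0,0,-1],[0,0,0,0,0,0,0.2],[0,0,0,0,0,0,0.3],[0,0,0,0,0,0,0.5],[0,0,0,0,0,0,0.8],[0,0,0,0,0,0,0.8],[0,0,0,0,0,0,0.8]]}}

```text
clock: 9.27
position: [0.6138, 0.1302, 0.1068]
eef_rot: [0.989, 0.146, 0.0, -0.0]
wrist_force: [0.4, -0.4, 0.7]
opening: 0.0769
gripper_force: 0.0
```

{"fn": "carry_out", "kwargs": {"series": [[0,0,-0.2,0,0,0,0.8],[0,0,-0.5,0,0,0,0.8],[0,0,-0.8,0,0,0,0.8],[0,0,-0.8,0,0,0,0.9],[0,0,-0.8,0,0,0,1],[0,0,-0.6,0,0,0,1],[0,0,-0.3,0,0,0,1],[0,0,0,0,0,0,1]]}}

```text
clock: 9.93
position: [0.615, 0.1303, 0.2306]
eef_rot: [0.989, 0.146, 0.003, 0.0]
wrist_force: [0.8, -0.7, -0.2]
opening: 0.0852
gripper_force: 0.0
```

Run:
```python
from h import *
plan(.4455,.369,.22,14)
b=load('sc0');s=snap('scene','sc5')
c,A=wax(s,(.613,.13,.13));print('red in scene wax',c,plane(s,*c,.13),A)
c,A=wax(b,(.447,.368,.075));print(plane(b,*c,.0745))
```

```text
t 9.93 pos [0.615  0.1303 0.2306] psi 0.2938 tilt [0.0063 0.0007] F [ 0.8 -0.7 -0.2] open 0.0852
units total [-3.106 -9.253  0.324] per row [-0.222 -0.661  0.023] rz tot None
red in scene wax [271.51486838 221.306942  ] [0.61131675 0.12940786 0.13      ] 88.7890625
[0.44574475 0.36879089 0.0745    ]
```

{"fn": "carry_out", "kwargs": {"series": [[-0.1,-0.4,0,0,0,0,1],[-0.2,-0.7,0,0,0,0,1],[-0.25,-0.75,0,0,0,0,1],[-0.25,-0.75,0,0,0,0,1],[-0.25,-0.75,0,0,0,0,1],[-0.25,-0.75,0,0,0,0,1],[-0.25,-0.75,0,0,0,0,1],[-0.25,-0.75,0,0,0,0,1],[-0.25,-0.75,0,0,0,0,1],[-0.25,-0.75,0,0,0,0,1],[-0.25,-0.75,0.2,0,0,0,1],[-0.25,-0.7,0.3,0,0,0,1]]}}

```text
clock: 10.98
position: [0.4571, 0.3527, 0.2104]
eef_rot: [0.989, 0.147, -0.001, 0.0]
wrist_force: [-0.1, 0.0, -0.4]
opening: 0.0853
gripper_force: 0.0
```

{"fn": "carry_out", "kwargs": {"series": [[-0.2,-0.5,0.5,0,0,0,1],[-0.03,-0.15,0.5,0,0,0,1],[0,0,0.3,0,0,0,1],[0,0,0,0,0,0,1],[0,0,0,0,0,0,1]]}}

```text
clock: 11.4
position: [0.4461, 0.3674, 0.1712]
eef_rot: [0.989, 0.146, -0.002, 0.001]
wrist_force: [0.3, 0.6, 0.6]
opening: 0.085
gripper_force: 0.0
```

Run:
```python
from h import *
plan(.448,.368,.05,7)
```

```text
t 11.4 pos [0.4461 0.3674 0.1712] psi 0.2937 tilt [-0.0028 -0.0022] F [0.3 0.6 0.6] open 0.085
units total [ 0.079 -0.008  4.04 ] per row [ 0.011 -0.001  0.577] rz tot None
```

{"fn": "carry_out", "kwargs": {"series": [[0.06,0,0.4,0,0,0,1],[0,0,0.7,0,0,0,1],[0,0,0.7,0,0,0,1],[0,0,0.7,0,0,0,1],[0,0,0.6,0,0,0,1],[0,0,0.5,0,0,0,1],[0,0,0.4,0,0,0,1],[0,0,0,0,0,0,1],[0,0,0,0,0,0,1]]}}

```text
clock: 12.15
position: [0.4488, 0.3681, 0.0525]
eef_rot: [0.989, 0.146, -0.0, 0.0]
wrist_force: [0.3, 0.4, 0.3]
opening: 0.0854
gripper_force: 0.0
```

{"fn": "carry_out", "kwargs": {"series": [[0,0,0,0,0,0,0.4],[0,0,0,0,0,0,0.2],[0,0,0,0,0,0,-1],[0,0,0,0,0,0,-1],[0,0,0,0,0,0,-1],[0,0,0,0,0,0,-1],[0,0,0,0,0,0,-1],[0,0,0,0,0,0,-1]]}}

```text
clock: 12.82
position: [0.4496, 0.3692, 0.0546]
eef_rot: [0.989, 0.146, 0.002, -0.001]
wrist_force: [-0.4, 0.4, 5.1]
opening: 0.0491
gripper_force: 62.1
```

Run:
```python
from h import *
plan(.515,.1215,.17,14)
```

```text
t 12.82 pos [0.4496 0.3692 0.0546] psi 0.2938 tilt [0.0029 0.0019] F [-0.4  0.4  5.1] open 0.0491
units total [-0.292  8.531 -3.855] per row [-0.021  0.609 -0.275] rz tot None
```

{"fn": "carry_out", "kwargs": {"series": [[0,0,-0.2,0,0,0,-1],[0,0,-0.5,0,0,0,-1],[0,0,-0.8,0,0,0,-1],[0,0,-0.8,0,0,0,-1],[0,0,-0.8,0,0,0,-1],[0,0.3,-0.7,0,0,0,-1],[0,0.5,-0.3,0,0,0,-1],[0,0.7,0,0,0,0,-1],[0,0.7,0,0,0,0,-1],[0,0.7,0,0,0,0,-1],[0,0.7,0,0,0,0,-1],[0,0.7,0,0,0,0,-1]]}}

```text
clock: 13.82
position: [0.4853, 0.2438, 0.1748]
eef_rot: [0.989, 0.146, -0.001, 0.0]
wrist_force: [-0.3, -0.3, -0.8]
opening: 0.0487
gripper_force: 62.3
```

{"fn": "carry_out", "kwargs": {"series": [[-0.1,0.7,0,0,0,0,-1],[-0.1,0.7,0,0,0,0,-1],[-0.1,0.7,0,0,0,0,-1],[0,0.7,0,0,0,0,-1],[0,0.7,0,0,0,0,-1],[0,0.6,0,0,0,0,-1],[0,0.5,0.2,0,0,0,-1],[0,0.2,0.4,0,0,0,-1],[0,0,0.3,0,0,0,-1],[0,0,0,0,0,0,-1],[0,0,0,0,0,0,-1]]}}

```text
clock: 14.73
position: [0.5177, 0.1053, 0.147]
eef_rot: [0.989, 0.147, -0.002, -0.0]
wrist_force: [0.4, -0.2, -1.8]
opening: 0.0488
gripper_force: 62.3
```

Run:
```python
from h import *
plan(.5148,.1218,.13,5)
```

```text
t 14.73 pos [0.5177 0.1053 0.147 ] psi 0.2946 tilt [-0.0042  0.0002] F [ 0.4 -0.2 -1.8] open 0.0488
units total [ 0.071 -0.553  0.567] per row [ 0.014 -0.111  0.113] rz tot None
```

{"fn": "carry_out", "kwargs": {"series": [[0.07,-0.25,0.1,0,0,0,-1],[0,-0.3,0.2,0,0,0,-1],[0,0,0.2,0,0,0,-1],[0,0,0,0,0,0,-1],[0,0,0,0,0,0,-1],[0,0,0,0,0,0,-1]]}}

```text
clock: 15.23
position: [0.5163, 0.1212, 0.1339]
eef_rot: [0.989, 0.147, 0.0, 0.0]
wrist_force: [0.4, -0.7, -1.2]
opening: 0.0491
gripper_force: 62.4
```

Run:
```python
from h import *
plan(.5148,.1218,.1216,5)
s=snap('scene','sc6');o=env.get_obs()['position'];zb=o[2]-.0546
for hf in(5,7): print(foot(s,[o[0],o[1],zb],zb,hf))
print('calib: seated p1 foot in sc3/4 vs tcp; ring2 scene .5133 .1219')
```

```text
t 15.23 pos [0.5163 0.1212 0.1339] psi 0.2943 tilt [ 0.0001 -0.0003] F [ 0.4 -0.7 -1.2] open 0.0491
units total [-0.04  -0.035  0.411] per row [-0.008 -0.007  0.082] rz tot None
(array([0.50888738, 0.11883646]), 20, np.float64(0.00034460505235894866))
(array([0.50904682, 0.11852569]), 28, np.float64(0.00030888414381270875))
calib: seated p1 foot in sc3/4 vs tcp; ring2 scene .5133 .1219
```

Foot estimate agrees with the pocket 1 seating reference transferred to pocket 2 to within 0.2 mm. Descending.

{"fn": "carry_out", "kwargs": {"series": [[0,0,0.08,0,0,0,-1],[0,0,0.1,0,0,0,-1],[0,0,0.1,0,0,0,-1],[0,0,0.1,0,0,0,-1],[0,0,0.1,0,0,0,-1],[0,0,0.06,0,0,0,-1],[0,0,0,0,0,0,-1],[0,0,0,0,0,0,-1]]}}

```text
clock: 15.95
position: [0.5162, 0.1209, 0.1175]
eef_rot: [0.989, 0.146, -0.0, 0.0]
wrist_force: [-0.7, -0.7, -1.7]
opening: 0.049
gripper_force: 62.4
```

Run:
```python
from h import *
plan(.5163,.1212,.1106,5);print(env.get_obs()['moment'])
```

```text
t 15.95 pos [0.5162 0.1209 0.1175] psi 0.2937 tilt [-0.0004 -0.0001] F [-0.7 -0.7 -1.7] open 0.049
units total [ 0.006 -0.007  0.229] per row [ 0.001 -0.001  0.046] rz tot None
[-0.02635188  0.03053676  0.00329881]
```

Inside the ring, free. Down to the floor.

{"fn": "carry_out", "kwargs": {"series": [[0,0,0.06,0,0,0,-1],[0,0,0.06,0,0,0,-1],[0,0,0.06,0,0,0,-1],[0,0,0.06,0,0,0,-1],[0,0,0,0,0,0,-1],[0,0,0,0,0,0,-1]]}}

```text
clock: 16.45
position: [0.5165, 0.1211, 0.1107]
eef_rot: [0.989, 0.146, 0.0, -0.0]
wrist_force: [-0.5, 0.0, -0.7]
opening: 0.0489
gripper_force: 62.2
```

Run:
```python
from h import *
plan(.5163,.1212,.1106,5);print(env.get_obs()['moment'])
```

```text
t 16.45 pos [0.5165 0.1211 0.1107] psi 0.2939 tilt [0.0006 0.0001] F [-0.5  0.  -0.7] open 0.0489
units total [-0.004 -0.006  0.002] per row [-0.001 -0.001  0.   ] rz tot None
[ 0.10095549 -0.0043317  -0.05733237]
```

{"fn": "carry_out", "kwargs": {"series": [[0,0,0.05,0,0,0,-1],[0,0,0.03,0,0,0,-1],[0,0,0,0,0,0,-1],[0,0,0,0,0,0,-1]]}}

```text
clock: 16.78
position: [0.5175, 0.1215, 0.1106]
eef_rot: [0.989, 0.146, 0.002, -0.0]
wrist_force: [-1.2, 1.0, 6.9]
opening: 0.0489
gripper_force: 62.9
```

{"fn": "carry_out", "kwargs": {"series": [[0,0,0,0,0,0,0.2],[0,0,0,0,0,0,0.3],[0,0,0,0,0,0,0.5],[0,0,0,0,0,0,0.8],[0,0,0,0,0,0,0.8],[0,0,0,0,0,0,0.8]]}}

```text
clock: 17.28
position: [0.5161, 0.1209, 0.1078]
eef_rot: [0.989, 0.146, -0.0, 0.0]
wrist_force: [0.0, -0.2, 0.3]
opening: 0.0767
gripper_force: 0.0
```

{"fn": "carry_out", "kwargs": {"series": [[0,0,-0.2,0,0,0,0.8],[0,0,-0.5,0,0,0,0.8],[0,0,-0.8,0,0,0,0.8],[0,0,-0.8,0,0,0,0.9],[0,0,-0.8,0,0,0,1],[0,0,-0.6,0,0,0,1],[0,0,-0.3,0,0,0,1],[0,0,0,0,0,0,1],[0,0,0,0,0,0,1]]}}

```text
clock: 18.03
position: [0.5163, 0.121, 0.228]
eef_rot: [0.989, 0.146, 0.0, 0.0]
wrist_force: [0.6, 0.7, -0.4]
opening: 0.0855
gripper_force: 0.0
```

Run:
```python
from h import *
plan(.571,.039,.23,5,1.132);
s=snap('scene','sc7')
pts=[]
for k in range(6):
    t=1.1330+k*np.pi/3; X=[.5705+.1*np.cos(t),.0399+.1*np.sin(t),.13]
    try: c,A=wax(s,X); print(k+1,c.round(1),round(A),(1000*(plane(s,*c,.13)-X)[:2]).round(1))
    except Exception as e: print(k+1,'hidden')
im=cv2.resize(s['image'][160:260,195:320],(750,600),interpolation=cv2.INTER_CUBIC)
cv2.imwrite('pics/both_in.png',im[...,::-1])
```

```text
t 18.03 pos [0.5163 0.121  0.228 ] psi 0.2938 tilt [ 0.0002 -0.    ] F [ 0.6  0.7 -0.4] open 0.0855
units total [ 0.955  3.144 -0.067] per row [ 0.191  0.629 -0.013] rz tot -8.382
1 [271.  221.4] 88 [-0.2 -2.2]
2 [287.9 199.8] 78 [ 0.3 -1.5]
3 [273.9 179.1] 107 [1.  2.5]
4 [243.9 177. ] 109 [-1.2  0.7]
5 [225.7 196.5] 125 [-1.4 -1.1]
6 [238.1 219.9] 148 [ 0.2 -1.9]
```

View pics/both_in.png

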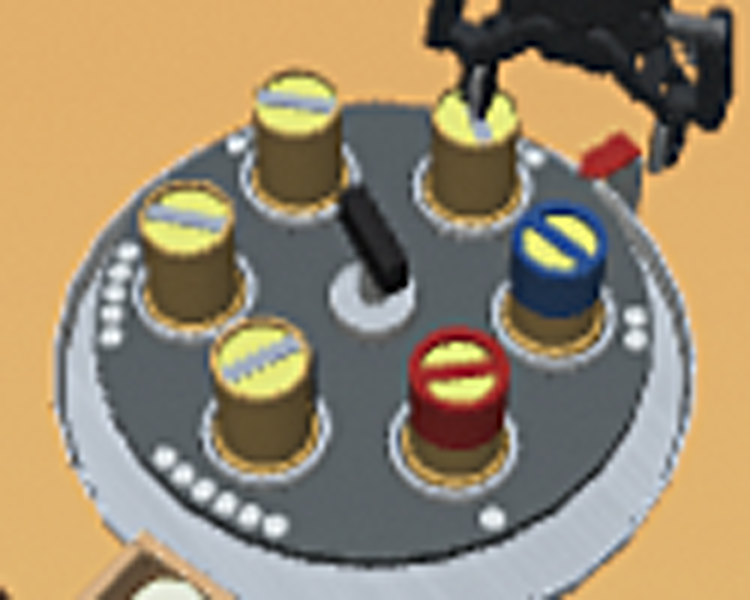

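All six moulds stand upright in their rings (red at crop (458,400), blue (555,280)); the bar at (375,240) is free. Measured drift: the carousel has turned about 0.016 rad clockwise, so the bar is at ≈1.116 rad. Moving over the hub and turning the tool to match.

{"fn": "carry_out", "kwargs": {"series": [[0.1,0.4,0,0,0,0,1],[0.2,0.6,0,0,0,0,1],[0.2,0.7,0,0,0,0,1],[0.2,0.7,0,0,0,0,1],[0.2,0.5,0,0,0,0,1],[0.1,0.25,0,0,0,-0.2,1],[0,0,0,0,0,-0.8,1],[0,0,0,0,0,-1,1],[0,0,0,0,0,-1,1],[0,0,0,0,0,-1,1],[0,0,0,0,0,-1,1],[0,0,0,0,0,-1,1]]}}

```text
clock: 19.08
position: [0.5723, 0.0386, 0.2266]
eef_rot: [0.901, 0.434, -0.001, -0.001]
wrist_force: [-0.6, 0.1, -0.3]
opening: 0.0854
gripper_force: 0.0
```

{"fn": "carry_out", "kwargs": {"series": [[0,0,0,0,0,-1,1],[0,0,0,0,0,-0.8,1],[0,0,0,0,0,-0.4,1],[0,0,0,0,0,0,1],[0,0,0,0,0,0,1],[0,0,0,0,0,0,1]]}}

```text
clock: 19.58
position: [0.5723, 0.0389, 0.2274]
eef_rot: [0.849, 0.528, -0.001, -0.0]
wrist_force: [-0.3, -0.4, -0.3]
opening: 0.0855
gripper_force: 0.0
```

Run:
```python
from h import *
plan(.572,.039,.119,7,1.116);print(env.get_obs()['qpos'].round(2))
```

```text
t 19.58 pos [0.5723 0.0389 0.2274] psi 1.1126 tilt [-0.0012 -0.0001] F [-0.3 -0.4 -0.3] open 0.0855
units total [-0.    -0.007  3.612] per row [-0.    -0.001  0.516] rz tot -0.034
[-0.03  0.15  1.36 -0.    1.64  0.43]
```

{"fn": "carry_out", "kwargs": {"series": [[0,0,0.2,0,0,0,1],[0,0,0.5,0,0,0,1],[0,0,0.6,0,0,0,1],[0,0,0.6,0,0,0,1],[0,0,0.6,0,0,0,1],[0,0,0.6,0,0,0,1],[0,0,0.4,0,0,0,1],[0,0,0.1,0,0,0,1],[0,0,0,0,0,0,1],[0,0,0,0,0,0,0.2]]}}

```text
clock: 20.42
position: [0.5728, 0.0392, 0.1208]
eef_rot: [0.849, 0.529, 0.0, 0.0]
wrist_force: [0.3, 0.3, 0.2]
opening: 0.0752
gripper_force: 0.0
```

{"fn": "carry_out", "kwargs": {"series": [[0,0,0,0,0,0,0],[0,0,0,0,0,0,-0.3],[0,0,0,0,0,0,-0.5],[0,0,0,0,0,0,-1],[0,0,0,0,0,0,-1],[0,0,0,0,0,0,-1],[0,0,0,0,0,0,-1],[0,0,0,0,0,0,-1]]}}

```text
clock: 21.08
position: [0.5711, 0.04, 0.1209]
eef_rot: [0.849, 0.529, -0.001, -0.001]
wrist_force: [-4.1, 1.6, 4.3]
opening: 0.0153
gripper_force: 62.6
```

Run:
```python
from h import *
plan(.572,.039,.119,7,2.90);print(env.get_obs()['moment'])
```

```text
t 21.08 pos [0.5711 0.04   0.1209] psi 1.1141 tilt [-0.0026  0.0012] F [-4.1  1.6  4.3] open 0.0153
units total [-0.016  0.04   0.064] per row [-0.002  0.006  0.009] rz tot -17.859
[0.21960158 0.69123038 0.00683313]
```

{"fn": "carry_out", "kwargs": {"series": [[0,-0.03,0,0,0,0,-1],[0,-0.03,0,0,0,-0.05,-1],[0,0,0,0,0,-0.1,-1],[0,0,0,0,0,-0.15,-1],[0,0,0,0,0,-0.2,-1],[0,0,0,0,0,-0.25,-1],[0,0,0,0,0,-0.3,-1],[0,0,0,0,0,-0.35,-1],[0,0,0,0,0,-0.35,-1],[0,0,0,0,0,-0.35,-1],[0,0,0,0,0,-0.35,-1],[0,0,0,0,0,-0.35,-1]]}}

```text
clock: 22.08
position: [0.5708, 0.0401, 0.1209]
eef_rot: [0.766, 0.643, 0.0, 0.0]
wrist_force: [-2.3, 0.6, 5.6]
opening: 0.0152
gripper_force: 62.8
```

Run:
```python
from h import *
plan(.571,.040,.119,7,2.90);print(env.get_obs()['moment'])
```

```text
t 22.08 pos [0.5708 0.0401 0.1209] psi 1.3963 tilt [0.0003 0.0001] F [-2.3  0.6  5.6] open 0.0152
units total [-0.001  0.007  0.064] per row [-0.     0.001  0.009] rz tot -15.037
[ 0.12357353  0.58311697 -0.06925856]
```

Turning smoothly with low forces; continue.

{"fn": "carry_out", "kwargs": {"series": [[0,0,0,0,0,-0.4,-1],[0,0,0,0,0,-0.4,-1],[0,0,0,0,0,-0.4,-1],[0,0,0,0,0,-0.4,-1],[0,0,0,0,0,-0.4,-1],[0,0,0,0,0,-0.4,-1],[0,0,0,0,0,-0.4,-1],[0,0,0,0,0,-0.4,-1],[0,0,0,0,0,-0.4,-1],[0,0,0,0,0,-0.4,-1],[0,0,0,0,0,-0.4,-1],[0,0,0,0,0,-0.4,-1]]}}

```text
clock: 23.08
position: [0.5702, 0.04, 0.1209]
eef_rot: [0.591, 0.807, -0.0, -0.0]
wrist_force: [-4.7, -0.3, 7.6]
opening: 0.0152
gripper_force: 62.9
```

{"fn": "carry_out", "kwargs": {"series": [[0,0,0,0,0,-0.4,-1],[0,0,0,0,0,-0.4,-1],[0,0,0,0,0,-0.4,-1],[0,0,0,0,0,-0.4,-1],[0,0,0,0,0,-0.4,-1],[0,0,0,0,0,-0.4,-1],[0,0,0,0,0,-0.4,-1],[0,0,0,0,0,-0.4,-1],[0,0,0,0,0,-0.4,-1],[0,0,0,0,0,-0.4,-1],[0,0,0,0,0,-0.4,-1],[0,0,0,0,0,-0.4,-1]]}}

```text
clock: 24.08
position: [0.5697, 0.0397, 0.1209]
eef_rot: [0.383, 0.924, -0.001, -0.001]
wrist_force: [-6.2, -0.6, 8.0]
opening: 0.0153
gripper_force: 63.1
```

{"fn": "carry_out", "kwargs": {"series": [[0,0,0,0,0,-0.4,-1],[0,0,0,0,0,-0.4,-1],[0,0,0,0,0,-0.4,-1],[0,0,0,0,0,-0.4,-1],[0,0,0,0,0,-0.4,-1],[0,0,0,0,0,-0.4,-1],[0,0,0,0,0,-0.35,-1],[0,0,0,0,0,-0.3,-1],[0,0,0,0,0,-0.2,-1],[0,0,0,0,0,-0.1,-1],[0,0,0,0,0,-0.05,-1],[0,0,0,0,0,0,-1]]}}

```text
clock: 25.08
position: [0.5695, 0.0394, 0.1209]
eef_rot: [0.222, 0.975, -0.001, -0.001]
wrist_force: [-7.5, -1.8, 7.7]
opening: 0.0151
gripper_force: 63.1
```

Run:
```python
from h import *
plan(.571,.040,.119,7,2.90);print(env.get_obs()['moment'])
a=snap('top','top8');s=snap('scene','sc8')
im=np.zeros((400,800,3),np.uint8)
im[:,:400]=cv2.resize(a['image'][140:240,198:298],(400,400),interpolation=cv2.INTER_CUBIC)
im[:,400:]=cv2.resize(s['image'][150:260,200:310],(400,400),interpolation=cv2.INTER_CUBIC)
cv2.imwrite('pics/turned.png',im[...,::-1])
```

```text
t 25.08 pos [0.5695 0.0394 0.1209] psi 2.6948 tilt [-0.0028 -0.0015] F [-7.5 -1.8  7.7] open 0.0151
units total [-0.036  0.04   0.063] per row [-0.005  0.006  0.009] rz tot -2.052
[-0.18992483  0.91997877 -0.02303452]
```

View pics/turned.png

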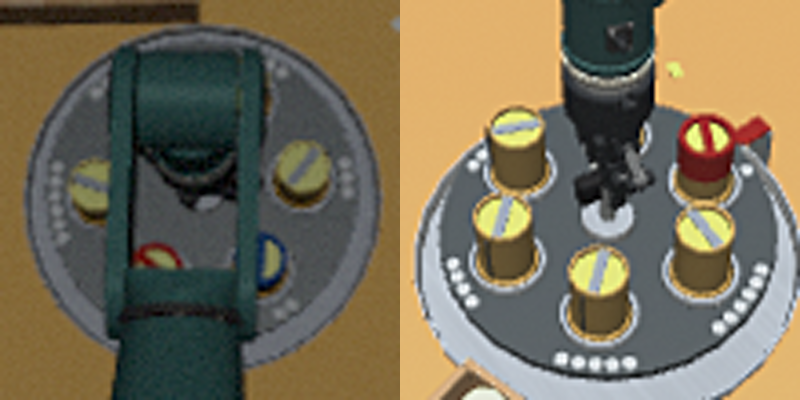

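Run:
```python
from h import *
b=load('sc0');a=load('top0');s=load('sc8')
C={'s':np.array([.5705,.0399]),'t':np.array([.5734,.0381])}
P=[plane(b,280+(x-400)/12.5-.46,170+y/12.5-.46,.066)[:2] for x,y in((651,171),(572,226))]
for p in P: d=p-C['s'];print('scene ptr',p.round(4),np.arctan2(*d[::-1]).round(4),np.hypot(*d).round(4))
d=P[0]-P[1];print('edge dir',np.arctan2(*d[::-1]))
P=[plane(a,222+x/12.5-.46,215+y/12.5-.46,.066)[:2] for x,y in((190,233),(205,118))]
for p in P: d=p-C['t'];print('top ptr',p.round(4),np.arctan2(*d[::-1]).round(4),np.hypot(*d).round(4))
d=P[0]-P[1];print('edge dir',np.arctan2(*d[::-1]))
# carousel angle now, from visible wax
psi=2.6948
for n,s,c in(('scene',s,C['s']),('top',load('top8'),C['t'])):
  for k in range(6):
    t=psi+k*np.pi/3;X=[c[0]+.1*np.cos(t),c[1]+.1*np.sin(t),.13]
    try:
        q,A=wax(s,X);p=plane(s,*q,.13)[:2]-c;print(n,k+1,round(A),'ang-model',((np.arctan2(p[1],p[0])-t+np.pi)%(2*np.pi)-np.pi).round(4),'r',np.hypot(*p).round(4))
    except Exception as e: print(n,k+1,'x')
```

```text
scene ptr [0.386  0.0849] 2.9026 0.1899
scene ptr [0.4162 0.0789] 2.8938 0.1592
edge dir 2.948059251224738
top ptr [0.3888 0.0819] 2.9084 0.1897
top ptr [0.4249 0.0771] 2.8848 0.1536
edge dir 3.0082162782034807
scene 1 71 ang-model 0.0257 r 0.0997
scene 2 x
scene 3 115 ang-model 0.0021 r 0.0999
scene 4 134 ang-model -0.0018 r 0.1
scene 5 150 ang-model -0.0069 r 0.1
scene 6 139 ang-model -0.0067 r 0.1
top 1 18 ang-model 0.0373 r 0.0877
top 2 23 ang-model 0.0966 r 0.1068
top 3 136 ang-model -0.001 r 0.1008
top 4 x
top 5 x
top 6 111 ang-model -0.0063 r 0.1036
```

{"fn": "carry_out", "kwargs": {"series": [[0.04,-0.03,-0.03,0,0,-0.05,-1],[0.04,-0.03,-0.03,0,0,-0.1,-1],[0,0,0,0,0,-0.2,-1],[0,0,0,0,0,-0.3,-1],[0,0,0,0,0,-0.3,-1],[0,0,0,0,0,-0.3,-1],[0,0,0,0,0,-0.25,-1],[0,0,0,0,0,-0.2,-1],[0,0,0,0,0,-0.1,-1],[0,0,0,0,0,-0.05,-1],[0,0,0,0,0,0,-1],[0,0,0,0,0,0,-1]]}}

```text
clock: 26.18
position: [0.5694, 0.0392, 0.1209]
eef_rot: [0.131, 0.991, -0.0, 0.002]
wrist_force: [7.4, 0.2, -2.8]
opening: 0.0153
gripper_force: 61.5
```

Run:
```python
from h import *
plan(.571,.040,.119,7,2.90);print(env.get_obs()['moment'])
c=np.array([.5705,.0399]);s=snap('scene','sc9')
o=env.get_obs()['eef_rot'];psi=2*np.arctan2(o[1],o[0])
for k in (0,2,3,4,5):
    t=psi+k*np.pi/3;X=[c[0]+.1*np.cos(t),c[1]+.1*np.sin(t),.13]
    try:
        q,A=wax(s,X);p=plane(s,*q,.13)[:2]-c;print(k+1,round(A),((np.arctan2(p[1],p[0])-t+np.pi)%(2*np.pi)-np.pi).round(4),'r',np.hypot(*p).round(4))
    except Exception: print(k+1,'x')
# red rim: ellipse of red hull's upper part vs wax; left/right extents of the band
X=[c[0]+.1*np.cos(2.9),c[1]+.1*np.sin(2.9),.11];im,m,y,u0,v0=tube(s,X,[((0,130,40),(9,255,255)),((170,130,40),(180,255,255))])
for r in range(0,m.shape[0],8):
    k=np.flatnonzero(m[r]); 
    if len(k): print(round(v0+r/U,1),(u0+k[[0,-1]]/U).round(1),end='; ')
print(); print('axis px for exact alignment z=.13/.1/.07',[proj(s,[c[0]+.1*np.cos(2.9),c[1]+.1*np.sin(2.9),z]).round(1).tolist() for z in(.13,.1,.07)])
im=cv2.resize(s['image'][150:225,245:320],(600,600),interpolation=cv2.INTER_CUBIC)
cv2.imwrite('pics/al.png',im[...,::-1])
```

```text
t 26.18 pos [0.5694 0.0392 0.1209] psi 2.8798 tilt [ 0.0034 -0.0005] F [ 7.4  0.2 -2.8] open 0.0153
units total [-0.044  0.041  0.064] per row [-0.006  0.006  0.009] rz tot -0.202
[-0.1557083  -0.54978221  0.05837533]
1 68 0.0269 r 0.0998
3 120 0.0007 r 0.1002
4 140 -0.0027 r 0.1003
5 149 -0.0065 r 0.0996
6 136 -0.0035 r 0.0996
178.0 [278.9 283.4]; 179.0 [276.2 285.9]; 180.0 [275. 287.]; 181.0 [274.2 288. ]; 182.0 [273.9 288.6]; 183.0 [273.6 289. ]; 184.0 [273.5 289. ]; 185.0 [273.5 294.9]; 186.0 [273.8 294.9]; 187.0 [273.9 294.9]; 188.0 [273.8 294.9]; 189.0 [273.5 294.9]; 190.0 [273.4 288. ]; 191.0 [273.8 288. ]; 192.0 [274.1 287.6]; 193.0 [273.9 287.5]; 194.0 [274.8 286.9]; 195.0 [275.8 286.2]; 196.0 [277.9 283.6]; 
axis px for exact alignment z=.13/.1/.07 [[280.9, 183.6], [280.5, 189.4], [280.1, 194.9]]
```

{"fn": "carry_out", "kwargs": {"series": [[-0.02,0.01,0.01,0,0,-0.04,-1],[-0.03,0,0.01,0,0,-0.06,-1],[0,0,0,0,0,-0.03,-1],[0,0,0,0,0,0,-1],[0,0,0,0,0,0,-1],[0,0,0,0,0,0,-1],[0,0,0,0,0,0,-1],[0,0,0,0,0,0,-1]]}}

```text
clock: 26.9
position: [0.5694, 0.0392, 0.1209]
eef_rot: [0.125, 0.992, -0.0, 0.0]
wrist_force: [3.1, -2.1, -3.5]
opening: 0.0155
gripper_force: 61.6
```

Run:
```python
from h import *
plan(.571,.040,.119,7,2.90);o=env.get_obs();print(o['moment'],o['qvel'].round(3))
c=np.array([.5705,.0399]);s=snap('scene','sc10')
for k in (0,2,3,4,5):
    t=2.9+k*np.pi/3;X=[c[0]+.1*np.cos(t),c[1]+.1*np.sin(t),.13]
    q,A=wax(s,X);p=plane(s,*q,.13)[:2]-c;print(k+1,round(A),((np.arctan2(p[1],p[0])-t+np.pi)%(2*np.pi)-np.pi).round(4))
im=cv2.resize(s['image'][150:225,245:320],(600,600),interpolation=cv2.INTER_CUBIC)
# rim: red pixels' hull above the row of largest width -> ellipse
X=[c[0]+.1*np.cos(2.9),c[1]+.1*np.sin(2.9),.131];w,m,y,u0,v0=tube(s,X,[((0,130,40),(9,255,255)),((170,130,40),(180,255,255))])
h=cv2.cvtColor(w,cv2.COLOR_RGB2HSV); br=((m>0)&(h[...,2]>150)); br[:,int((290-u0)*U):]=0   # bright red = lit rim top
pts=np.argwhere(br)[:,::-1].astype(np.int32); e=cv2.fitEllipse(cv2.convexHull(pts)); q=back(e[0],u0,v0);p=plane(s,*q,.131)[:2]-c
print('rim',q,np.array(e[1])/U,np.arctan2(p[1],p[0]),np.hypot(*p)); cv2.imwrite('pics/al2.png',im[...,::-1])
```

```text
t 26.9 pos [0.5694 0.0392 0.1209] psi 2.8919 tilt [ 0.0001 -0.0004] F [ 3.1 -2.1 -3.5] open 0.0155
units total [-0.045  0.041  0.065] per row [-0.006  0.006  0.009] rz tot -0.081
[-0.34986975 -0.40920704  0.03074717] [-0.002  0.001  0.002 -0.    -0.001  0.002]
1 72 0.0153
3 124 -0.0114
4 140 -0.0104
5 149 -0.0109
6 140 -0.0146
rim [280.67505932 182.7367506 ] [11.56403255 15.51557064] 2.928982299453837 0.1012716350770679
```

View pics/al2.png

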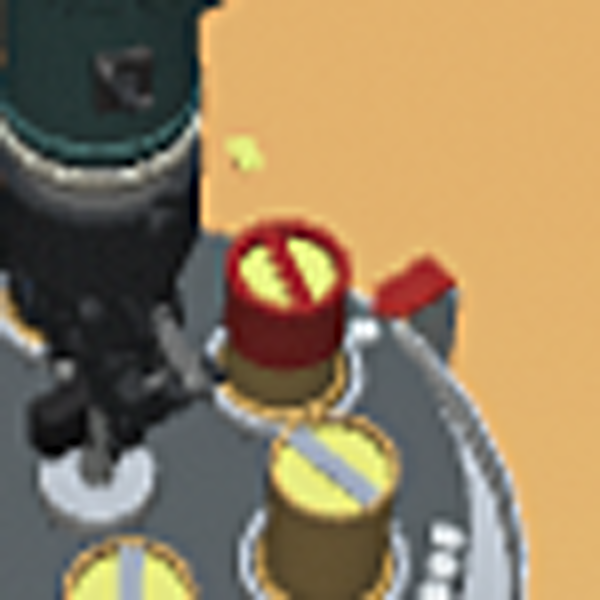

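The red mould stands in its ring in line with the pointer: wax reads 2.915 rad and its pocket 2.889, against pointer 2.90, so about 1 mm. The bar is gripped, the arm still and forces low. Handing in.

```bash
python3 -c "
from cell import env
print(env.finish_job())"
```

```text
the job is handed in; nothing more can be done
None
```

The job is handed in at about 27 s of the 64 s: red is seated in pocket 1, then blue in pocket 2, and the carousel is turned so the red mould lines up with the pointer to about 1–1.5 mm by my camera readings, with the bar still gripped; the judge's result was not shown.

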